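# Lock the mixer shaft for a rotor change

## Task

Lock the mixer's drive shaft: turn the yellow slotted disc with a fingertip (its steel posts are there to push on) until its slot lines up with the red locking bar, then push the bar through the slot until its nose is fully home against the rubber buffer of the keeper on the other side. Nothing is to be picked up: do not lift the bar, leave the vials, bottles and other things on the bench and deck where they stand, and finish clear of everything.

Things in the scene. Friction and masses are not known exactly. Their poses are not given: they have to be found in the camera images.
- drive_unit: low white mixer drive unit, fixed; aluminium deck 55 mm above the bench. Origin: on the bench under the yellow disc's axis; x: the direction the bar is pushed; z up. In this frame the deck spans x -260 to 115 mm, y -85 to 60 mm. Guide rails along y = 0: x -236 to -50 mm, 17.5 mm apart, 34 mm over all, floor 61 mm and tops 72 mm above the bench
- disc_centre (a point): centre of the top of the yellow disc, 77 mm above the bench; 90 mm diameter, upright shaft, turns without end both ways, stays where left, needs 0.06 N m (1.7 N at a post). Its dark-bottomed slot, 19 mm wide, 17 mm deep, mouths flared to 30 mm, runs right across: this point's x axis (either end fits). Starts 0.5 to 1.57 rad off, shorter way either. Bar enters if within about 0.1 rad
- post_a (a point): centre of the top end of one of the two upright steel posts on the disc (10 mm diameter, 35 mm tall, standing on the disc's top face from 77 to 112 mm above the bench), 36 mm from the disc's axis, on the disc's +y side, at a right angle to the slot
- post_b (a point): the same for the other post, 36 mm from the axis on the disc's -y side
- lock_bar: red bar with tapered steel nose, 155 x 14 x 14 mm, about 0.2 kg, loose in the open-topped guide (1.75 mm play each side), slides at 1 to 3 N. Origin: centre of its underside, x towards the nose, z up; its top lies 75 mm above the bench. At its tail an upright red tab, 8 mm thick along x, 30 mm wide, from 75 to 105 mm above the bench
- bar_nose (a point): foremost point of the bar's nose, 77.5 mm ahead of the bar's origin and 7 mm above its underside; starts 53 to 78 mm short of the disc's axis, 8 to 33 mm clear of the disc's rim
- bar_tab (a point): centre of the rear face of the tab (the face to push on), 77.5 mm behind the bar's origin, 90 mm above the bench
- keeper_stop (a point): middle of the face of the black rubber buffer at the end of the keeper, a dark open-topped pocket beyond the disc (unit x 50 to 98 mm, 40 mm wide over all, mouth 30 mm narrowing to 22 mm, tops 80 mm above the bench). 74 mm from the disc's axis. The bar is home when its nose meets the buffer, which gives 8 mm at 1.5 N per mm, then stops hard, and springs back
- deck_vial: small glass vial with white cap standing on the unit's deck beside the guide, 28 mm diameter, 55 mm tall; origin: centre of its underside. Leave alone
- clamp_nut: brass rotor clamp nut on the unit's deck beyond the disc, 34 mm diameter, 22 mm tall; origin: centre of its underside. Leave alone
- bench_vial: glass vial with white cap on the bench, 41 mm diameter, 85 mm tall; origin: centre of its underside. Leave alone
- spare_rotor: flat aluminium rotor on the bench, 110 mm diameter, 38 mm tall at its dark hub; origin: centre of its underside. Leave alone
- amber_bottle: amber glass bottle with black cap, 76 mm diameter, 170 mm tall; origin: centre of its underside. Leave alone
- sample_jar: clear glass jar with white cap, 68 mm diameter, 100 mm tall; origin: centre of its underside. Leave alone
- marker_pen: white and blue marker pen lying on the bench, 120 mm long, 15 mm thick; origin: centre of its underside. Leave alone
Mind the look-alikes: they are no part of the job. Of the things shaped like the lock_bar, the red one is meant.

How it is judged:
On the way:
1. the disc's slot is lined up with the bar (within 0.2 rad) while the bar's nose is still outside the disc (angle between the x axis of disc_centre and the x axis of drive_unit, either way round below 0.2 rad and x of bar_nose in the frame of drive_unit below -0.038 m), for 0.1 s.
At the end, for the whole second after the job is handed in: the bar lies flat in the slot, right through the disc, its nose no more than 7 mm short of the keeper's buffer, at rest; the slot is lined up with the bar; no bystander has moved more than 25 mm (x of bar_nose in the frame of drive_unit above 0.067 m and y of bar_nose in the frame of drive_unit between -0.008 and 0.008 m and z of bar_nose in the frame of drive_unit below 0.074 m and z of bar_tab in the frame of drive_unit below 0.097 m and angle between the x axis of disc_centre and the x axis of drive_unit, either way round below 0.15 rad and linear speed of lock_bar below 0.02 m/s and distance of each of deck_vial, clamp_nut, bench_vial, spare_rotor, amber_bottle, sample_jar, marker_pen from where it was at the start of the episode below 0.025 m); the robot touches nothing.
It fails at once if the bar was lifted (nose or tab more than 10 mm above where it lies) (z of bar_nose in the frame of drive_unit above 0.078 m or z of bar_tab in the frame of drive_unit above 0.1 m).
It fails at once if a bystander was moved more than 25 mm, lifted or knocked over (distance of any of deck_vial, clamp_nut, bench_vial, spare_rotor, amber_bottle, sample_jar, marker_pen from where it was at the start of the episode above 0.025 m or angle between any of deck_vial, clamp_nut, bench_vial, spare_rotor, amber_bottle, sample_jar, marker_pen's own z axis and vertical above 0.5 rad).
It also fails if it takes over 54 s, if anything falls off the work surface, if the arm or the gripper's body presses on something with over 40 N, if the wrist force passes 120 N, or if a joint passes its speed limit or range.

## Robot

A 7-joint arm with a two-finger parallel gripper is mounted at the origin on the work surface. World frame = base frame: x ahead of the robot, y to its left, z up, the work surface at z = 0. Lengths are in m, angles in rad, forces in N, time in s.
With the tool pointing down it reaches from about 0.4 to 0.85 m from the base axis. Payload 4.4 kg.
Tool frame: the origin (TCP) lies between the finger pads; the fingertips stand 11 mm ahead of it and the grasp point (between the pads) lies 8 mm behind it; z points along the fingers, x is the direction in which the jaws open and shut, and the axes are right-handed (so a half turn about z gives the same grasp; the last joint's range is limited). The gripper opens to 94 mm and grips with 3 to 60 N. Pads are 16 mm wide; open, the fingers measure 119 mm over their backs; the gripper's body (75 mm by 177 mm) begins 78 mm behind the grasp point.
Start: joints at [1.169, 0.628, 0.038, 1.517, -0.027, 0.996, -0.02], TCP at [0.214, -0.614, 0.216] pointing down, gripper open.
Joint ranges: [-3.06, 3.06], [-0.37, 2.12], [-1.25, 1.32], [0.18, 2.47], [-1.1, 4.24], [0.23, 1.98], [-2.94, 2.94]. Speed limits (rad/s): [2.57, 2.57, 3.14, 3.14, 3.14, 3.14, 3.14].

## Interface

Orientations are given as a rotation vector (axis times angle).
In Python, from cell import robot, eyes gives the robot as it stands.
- The arm moves only by the shell command python3 -m handwheel 'ROWS' [OPENING]. ROWS is JSON, a list that holds one entry, the list of rows, each a list of 4 numbers: the shift along the world's x, y, z in m, then the turn about the world's z in rad. A call has 1 to 8 rows; each row is the pose to reach, as a shift and turn from the pose commanded when the call began; what a row does not reach only later rows make up. A row lasts 1/10 s, in which the tool goes at most 50 mm and 8.59 degrees, less where a joint would pass 70% of its speed; a pose out of reach is approached as far as the arm can. A call with a gripper value outside its range is refused whole. OPENING is the gripper's target within -1 to 1 (shut at 1, half-way at 0, fully open at -1), set as the call begins (- or left out, the last holds). The fingers move at their own pace and stop on an object; the grip force is fixed at half the most. Time passes only in rows, so rows that repeat a pose let the fingers close. It gives the time, the measured TCP pose, the force and the opening at its end, in the units of the state.
- robot.state(): the state, without advancing time (a new reading comes with each control period).
- eyes.camera(name): name is "side" or "top" or "wrist"; returns (picture, depth): 420x560x3 uint8, red, green, blue; 420x560 float32, m along the optical axis (not along the pixel's ray), 0 where there is no reading.
- eyes.camera_params(name): a dict with "camera_matrix" (3x3 intrinsics, pixels), "pose" (4x4, takes a point from camera to world coordinates). Camera axes: x right, y up, looking along -z (the intrinsics and any distortion apply to the point x, -y, -z); pixel columns grow to the right and rows downward; lengths in m; the calibration is good to about 2 mm. A picture is of the moment at which its call begins: read the wrist's pose just before it. camera_params takes no time and is no camera call; for the wrist camera it gives the pose at the moment of the call.
- robot.close_job(): hands the job in, once; it reports no verdict.
The state is a dict: "time": time; "q": joint angles; "dq": joint speeds; "joint_efforts": joint torques, N m; "tcp_pos": TCP position; "tool_rot": TCP orientation; "wrist_force": force on the tool from outside, world axes, zero at the start; "wrist_torque": the same for the moment, N m; "gripper_width": finger opening in m.
Only numpy, scipy, OpenCV 4.12 (cv2) and the standard library are available. Lean on these libraries where they do the work, as an engineer would, in place of code of your own. Each camera call takes 0.05 s, during which the arm holds its last target. There are 200 camera calls.

## Working session

There is one attempt and no reset: what is moved stays moved. The work goes in short steps, Python scripts to look and compute and a shell command to move; the robot and the scene stay as the last step left them, time stands still between calls to the robot, and variables do not carry over. Pictures are saved under pics/ and viewed, about 8 in all and at most 12, crops included, and the job is handed in when it is done.

```bash
mkdir -p pics; cat > h.py <<'E'
import numpy as np, cv2
from cell import robot, eyes
def shot(n,f):
    p=eyes.camera_params(n); im,d=eyes.camera(n)
    cv2.imwrite(f'pics/{f}.png',im[:,:,::-1]); np.savez(f'pics/{f}.npz',im=im,d=d,K=p['camera_matrix'],T=p['pose']); return im,d,p
def onplane(p,uv,z):
    K=np.array(p['camera_matrix']);T=np.array(p['pose']);uv=np.atleast_2d(uv).astype(float)
    r=np.c_[(uv[:,0]-K[0,2])/K[0,0],-(uv[:,1]-K[1,2])/K[1,1],-np.ones(len(uv))]@T[:3,:3].T
    o=T[:3,3]; return o+r*((z-o[2])/r[:,2])[:,None]
def load(f):
    z=np.load(f'pics/{f}.npz'); return z['im'],z['d'],{'camera_matrix':z['K'],'pose':z['T']}
E
python3 - <<'E'
from h import *
for n in('top','side'):
    im,d,p=shot(n,n+'0'); print(n,np.round(p['camera_matrix'],1).tolist(),np.round(p['pose'],3).tolist())
a=cv2.imread('pics/top0.png');b=cv2.imread('pics/side0.png')
cv2.imwrite('pics/both0.png',cv2.resize(np.vstack([a,b]),None,fx=.71,fy=.71))
print(robot.state())
E
```

```text
top [[407.2, 0.0, 276.5], [0.0, 407.2, 211.8], [0.0, 0.0, 1.0]] [[0.039, 0.978, -0.206, 0.258], [-0.999, 0.039, -0.003, -0.017], [0.005, 0.206, 0.979, 1.213], [0.0, 0.0, 0.0, 1.0]]
side [[423.4, 0.0, 282.0], [0.0, 423.4, 212.5], [0.0, 0.0, 1.0]] [[0.998, 0.013, -0.059, 0.389], [-0.056, 0.568, -0.821, -1.189], [0.023, 0.823, 0.567, 0.905], [0.0, 0.0, 0.0, 1.0]]
{'time': 0.1, 'q': array([ 1.16919725,  0.62923784,  0.03847213,  1.51821949, -0.02697427,
        0.99629162, -0.02000652]), 'dq': array([ 0.00200676, -0.0020675 ,  0.00030142, -0.0018299 , -0.00082083,
        0.00129326,  0.00157717]), 'joint_efforts': array([ 3.07178350e-03, -5.50782359e+01,  1.14736576e+00, -1.87115926e+01,
       -5.21969609e-02,  1.91990338e-02,  5.10178234e-05]), 'tcp_pos': array([ 0.21401556, -0.61317156,  0.21567232]), 'tool_rot': array([-2.56068146e+00,  1.81846715e+00,  2.14310658e-03]), 'wrist_force': array([0.00483299, 0.38840373, 0.21540872]), 'wrist_torque': array([ 0.02588789, -0.02037019,  0.01043647]), 'gripper_width': 0.09414731606109537}
```

View pics/top0.png

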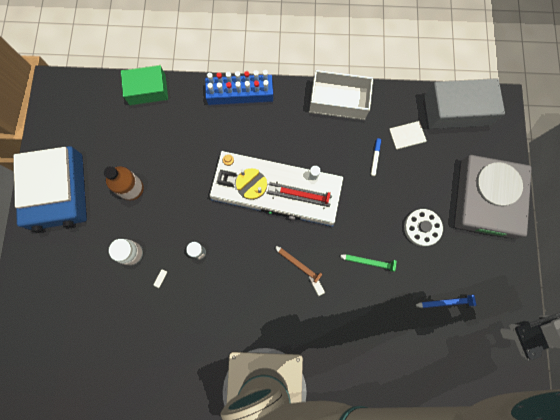

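View pics/side0.png

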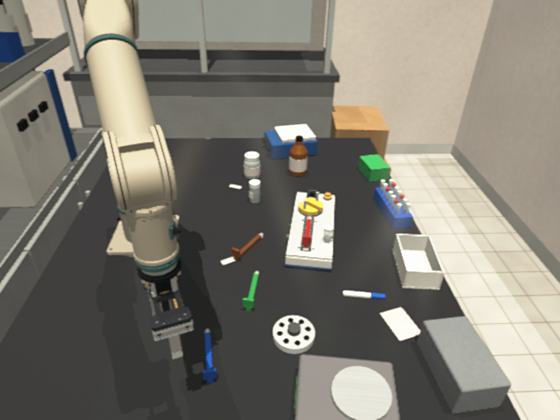

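The top view shows the unit at about px (210–340, 155–222), with the disc at (251,184) and the red bar to its right, tab at about (328,197). The pushing direction is therefore roughly world +y. Next I'll measure these.

```bash
python3 - <<'E'
from h import *
im,d,p=load('top0')
hsv=cv2.cvtColor(im,cv2.COLOR_RGB2HSV)
sub=np.zeros(im.shape[:2],bool); sub[150:225,205:345]=1
def pts(m): v,u=np.nonzero(m&sub); return np.c_[u,v]
H,S,V=hsv.transpose(2,0,1)
yel=pts((H>22)&(H<35)&(S>120)&(V>90)); red=pts(((H<6)|(H>174))&(S>150)&(V>80))
w=onplane(p,yel,.077); (c,r)=cv2.minEnclosingCircle(w[:,:2].astype(np.float32)); print('disc',c,r)
wr=onplane(p,red,.075); m=wr[:,:2].mean(0); print('red',m, cv2.minAreaRect(wr[:,:2].astype(np.float32)))
wht=pts((S<40)&(V>150)); ww=onplane(p,wht,.055)[:,:2].astype(np.float32); print('deck',cv2.minAreaRect(ww), cv2.boxPoints(cv2.minAreaRect(ww)))
crop=im[145:230,200:350,::-1]; cv2.imwrite('pics/crop0.png',cv2.resize(crop,None,fx=5,fy=5,interpolation=cv2.INTER_CUBIC))
E
```

```text
disc (0.5969563722610474, 0.07699605822563171) 0.06785153597593307
red [ 0.55150706 -0.09439496] ((0.5498809218406677, -0.09124360978603363), (0.14219115674495697, 0.03060760907828808), 84.79972076416016)
deck ((0.5813084840774536, -0.01024317741394043), (0.371550977230072, 0.16814565658569336), 79.84848022460938) [[ 0.46580854 -0.17829236]
 [ 0.6313219  -0.20792836]
 [ 0.69680846  0.15780601]
 [ 0.53129506  0.187442  ]]
```

View pics/crop0.png

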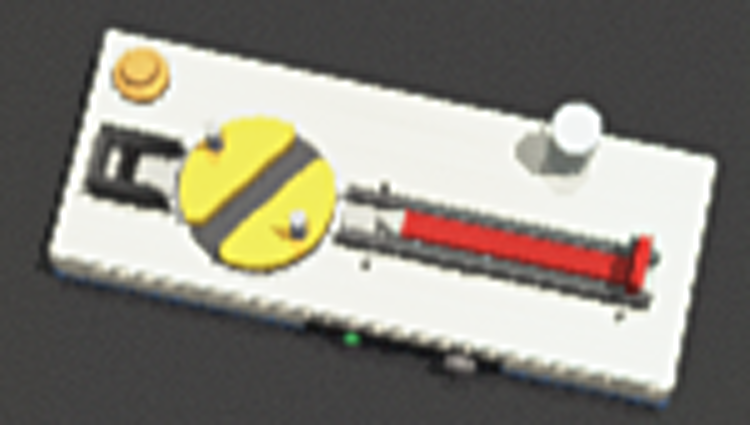

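The slot points up-right and the bar axis slightly down-right. The disc therefore needs about 47° clockwise seen from above, and I can push the near post (crop 298,220) towards +y. I'll move over the unit first for a close wrist-camera look.

```bash
python3 -m handwheel '[[[0.02,0.035,0.02,-0.03],[0.04,0.08,0.04,-0.06],[0.06,0.12,0.06,-0.09],[0.08,0.16,0.08,-0.15],[0.1,0.2,0.1,-0.21],[0.12,0.24,0.1,-0.27],[0.14,0.28,0.1,-0.33],[0.16,0.32,0.1,-0.36]]]' 1
python3 -m handwheel '[[[0.02,0.035,0,-0.03],[0.04,0.08,0,-0.06],[0.06,0.12,0,-0.09],[0.08,0.16,0,-0.12],[0.10,0.20,0,-0.15],[0.12,0.24,0,-0.15],[0.13,0.26,0,-0.15],[0.13,0.26,0,-0.15]]]' 1
python3 - <<'E'
from h import *
print(np.round(eyes.camera_params('wrist')['pose'],3).tolist(), robot.state()['q'],cv2.Rodrigues(robot.state()['tool_rot'])[0])
im,d,p=load('top0')
for n,uv,z in [('disc',(251.2,183.6),.077),('postnear',(259.4,188.6),.112),('postfar',(243,171.8),.112),('tab',(328.5,196),.105),('nose',(269,187.5),.068)]: print(n,onplane(p,[uv],z))
shot('wrist','w1')
E
```

```text
time: 0.9
tcp_pos: [0.3746, -0.2919, 0.3165]
tool_rot: [-2.192, 2.25, -0.0]
wrist_force: [0.4, -0.0, -0.7]
gripper_width: 0.0334
time: 1.7
tcp_pos: [0.5051, -0.0296, 0.316]
tool_rot: [-2.027, 2.399, 0.002]
wrist_force: [-0.6, 0.3, -0.4]
gripper_width: 0.0007
[[-0.166, 0.958, 0.234, 0.572], [-0.986, -0.161, -0.041, -0.042], [-0.001, -0.237, 0.971, 0.483], [0.0, 0.0, 0.0, 1.0]] [ 0.04809782  0.31388932 -0.05896006  1.76880872  0.01871043  1.05971307
 -1.75544713] [[-1.66724633e-01 -9.86003466e-01 -2.48329277e-04]
 [-9.86001843e-01  1.66723887e-01  1.87376270e-03]
 [-1.80613410e-03  5.57255524e-04 -9.99998214e-01]]
disc [[0.57718196 0.06338252 0.077     ]]
postnear [[0.5537905  0.03726376 0.112     ]]
postfar [[0.60086141 0.08581528 0.112     ]]
tab [[ 0.54210477 -0.15707822  0.105     ]]
nose [[0.57006896 0.01166803 0.068     ]]
```

View pics/w1.png

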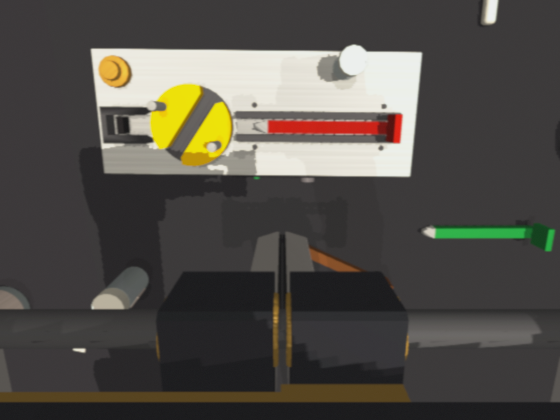

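Clear view: disc centre near (191,124), posts at (156,106) and (212,146), nose near (268,127), tab near (397,127). Now I'll refine these numbers.

```bash
cat > m.py <<'E'
from h import *
def meas(f):
    im,d,p=load(f); H,S,V=cv2.cvtColor(im,cv2.COLOR_RGB2HSV).transpose(2,0,1)
    y=((H>24)&(H<35)&(S>130)&(V>60)).astype(np.uint8); y[220:]=0
    n,l,st,_=cv2.connectedComponentsWithStats(y); big=[i for i in range(1,n) if st[i,4]>200]
    v,u=np.nonzero(np.isin(l,big)); w=onplane(p,np.c_[u,v],.077)[:,:2].astype(np.float32)
    c,r=cv2.minEnclosingCircle(w); c=np.array(c)
    r_=(((H<6)|(H>174))&(S>150)&(V>60)).astype(np.uint8); r_[220:]=0
    v,u=np.nonzero(r_); b=onplane(p,np.c_[u,v],.075)[:,:2]
    # the bar's body only: drop the tab end
    lo,hi=u.min(),u.max(); k=u<hi-18; vx,vy,x0,y0=cv2.fitLine(b[k].astype(np.float32),cv2.DIST_L2,0,.01,.01).ravel()
    dirn=np.array([vx,vy])*np.sign(vy); nrm=np.array([-dirn[1],dirn[0]])
    print('disc',c,'r',r,'bar dir deg',np.degrees(np.arctan2(dirn[1],dirn[0])),'bar lateral rel disc',(np.array([x0,y0])-c)@nrm)
    print('bar along (rel disc): front red',((b-c)@dirn).max(),'rear red',((b-c)@dirn).min())
    # slot: dark pixels within 38mm of the disc centre
    vv,uu=np.mgrid[0:220,0:560]; q=onplane(p,np.c_[uu.ravel(),vv.ravel()],.070)[:,:2]-c
    dk=((V[:220]<110)&(S[:220]<80)).ravel()&(np.hypot(*q.T)<.034)
    s=cv2.fitLine(q[dk].astype(np.float32),cv2.DIST_HUBER,0,.001,.001).ravel(); a=np.arctan2(s[1],s[0])
    print('slot deg',np.degrees(a)%180,'n',dk.sum(),'dirn',dirn)
    return c,dirn
E
python3 - <<'E'
from m import *
meas('w1'); im,d,p=load('w1')
for n,uv,z in [('post far',(152,105),.112),('post near',(210,147),.112),('tab top rear',(401,114),.105),('tab top rear2',(401,143),.105),('vial cap',(353,59),.11)]: print(n,onplane(p,[uv],z))
cv2.imwrite('pics/c1.png',cv2.resize(im[40:190,90:300,::-1],None,fx=3.6,fy=3.6,interpolation=cv2.INTER_CUBIC))
E
```

```text
disc [0.57910585 0.06081861] r 0.045794036239385605 bar dir deg 79.78083 bar lateral rel disc -6.115602482814619e-06
bar along (rel disc): front red -0.0870134516706117 rear red -0.2349547443523861
slot deg 135.16507 n 744 dirn [0.1774139  0.98413634]
post far [[0.60427944 0.08468182 0.112     ]]
post near [[0.55379079 0.03618879 0.112     ]]
tab top rear [[ 0.55378056 -0.16294928  0.105     ]]
tab top rear2 [[ 0.52436633 -0.16035978  0.105     ]]
vial cap [[ 0.61399341 -0.11963865  0.11      ]]
```

View pics/c1.png

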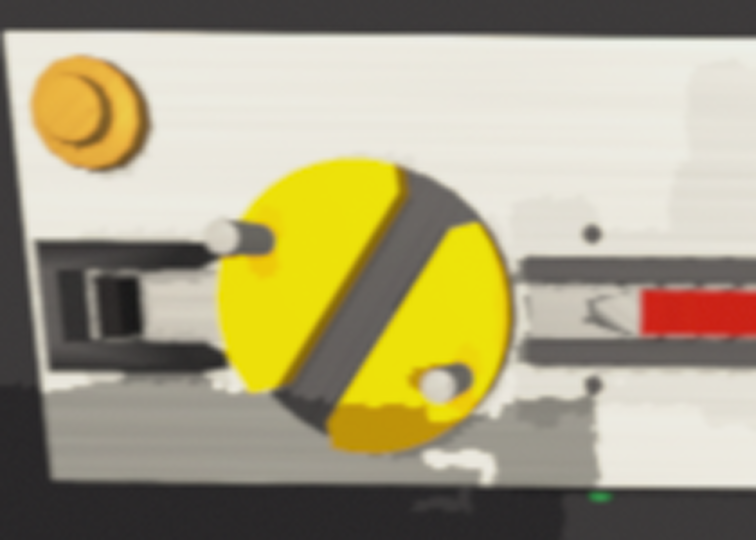

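The disc is at (0.579, 0.0605), with the bar direction at 79.8° and the slot at about 134°. It needs about -54° of turn. I'll come down behind the near post with closed fingers, tips at about 87 mm.

```bash
python3 -m handwheel '[[[0.02,0.016,-0.04,-0.01],[0.037,0.032,-0.08,-0.01],[0.037,0.032,-0.12,-0.01],[0.037,0.032,-0.16,-0.01],[0.037,0.032,-0.19,-0.01],[0.037,0.032,-0.218,-0.01],[0.037,0.032,-0.218,-0.01]]]' 1
```

```text
time: 2.45
tcp_pos: [0.5377, -0.0041, 0.0954]
tool_rot: [2.0, -2.413, -0.006]
wrist_force: [-1.7, -0.5, 0.1]
gripper_width: 0.0007
```

```bash
python3 -m handwheel '[[[0,0.008,0,0],[0,0.015,0,0],[0,0.022,0,0],[0,0.028,0,0],[0,0.034,0,0],[0,0.04,0,0],[0,0.044,0,0],[0,0.044,0,0]]]' 1
python3 - <<'E'
from h import *
print(robot.state()['tcp_pos'],robot.state()['wrist_force']); im,d,p=shot('wrist','w2'); shot('top','t2')
T=np.array(p['pose']);K=np.array(p['camera_matrix'])
for w in [(.579,.0605,.077),(.540,.0485,.08)]:
    c=T[:3,:3].T@(np.array(w)-T[:3,3]); print(K[0,2]+K[0,0]*c[0]/-c[2],K[1,2]+K[1,1]*-c[1]/-c[2])
E
```

```text
time: 3.25
tcp_pos: [0.5396, 0.0422, 0.0989]
tool_rot: [2.007, -2.414, -0.001]
wrist_force: [-1.8, -2.2, 0.4]
gripper_width: 0.0004
[0.53962945 0.04215803 0.09889949] [-1.84480473 -2.15120857  0.44720423]
232.15162872689277 178.55037001894283
267.8226720667369 244.17959829230648
```

View pics/w2.png

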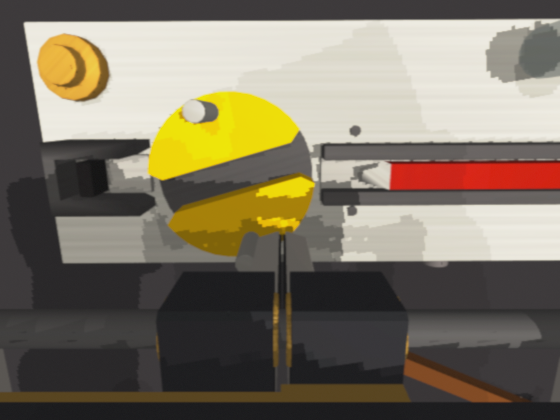

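The near post was pushed; the slot is still about 15° short (image line 160,192 to 312,150). Far post top is at (193,111). I'll compute the remaining travel from that.

```bash
cat >> m.py <<'E'
def postang(f,uv,c=(.579,.0605)):
    im,d,p=load(f); w=onplane(p,[uv],.112)[0][:2]-c; print('post r',np.hypot(*w),'off by deg',np.degrees(np.arctan2(w[1],w[0]))+10.2)
E
python3 - <<'E'
from m import *
postang('w2',(193,111)); postang('w1',(152,105))
im,d,p=load('w2'); e=onplane(p,[(160,192),(312,150),(160,180),(300,133)],.077); 
for a,b in((0,1),(2,3)): q=e[b]-e[a]; print(np.degrees(np.arctan2(q[1],q[0]))%180-79.8)
E
```

```text
post r 0.036188572598644386 off by deg 16.673328733534266
post r 0.03498300907680606 off by deg 53.928730426065954
15.144137669239711
18.039170531265924
```

```bash
python3 -m handwheel '[[[0,0.003,0,0],[0,0.006,0,0],[0,0.008,0,0],[0,0.008,0,0],[0,0.008,0,0]]]' 1
python3 - <<'E'
from m import *
im,d,p=shot('wrist','w3')
H,S,V=cv2.cvtColor(im,cv2.COLOR_RGB2HSV).transpose(2,0,1)
g=((S<40)&(V>120)).astype(np.uint8); 
cv2.imwrite('pics/c3.png',cv2.resize(im[60:260,100:400,::-1],None,fx=2.5,fy=2.5,interpolation=cv2.INTER_CUBIC))
E
```

```text
time: 3.85
tcp_pos: [0.5423, 0.0512, 0.0987]
tool_rot: [-2.007, 2.414, -0.001]
wrist_force: [0.6, -0.3, 0.6]
gripper_width: 0.0007
```

View pics/c3.png

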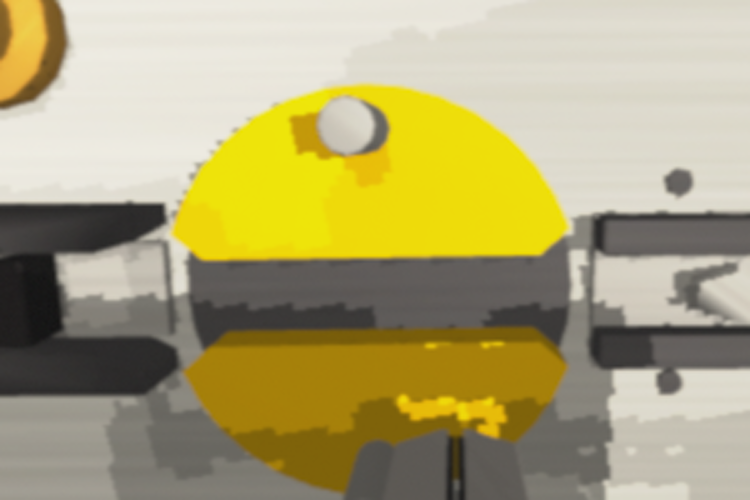

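The slot is now parallel to the rails to within about 1° (slot edge 195,261 to 540,256). I'll back off the post, lift, and travel to behind the tab at about (0.533, -0.193).

```bash
python3 -m handwheel '[[[-0.002,-0.012,0,0],[-0.002,-0.015,0.035,0],[-0.002,-0.03,0.07,0],[-0.002,-0.07,0.08,0],[-0.004,-0.115,0.08,0],[-0.006,-0.16,0.08,0],[-0.007,-0.205,0.08,0],[-0.009,-0.244,0.08,0]]]' 1
python3 - <<'E'
from m import *
postang('w3',(238.4,110.4)); print(robot.state()['tcp_pos']); shot('top','t4')
im,d,p=load('t4'); m=im[155:225,205:345,::-1]; cv2.imwrite('pics/c4.png',cv2.resize(m,None,fx=5,fy=5,interpolation=cv2.INTER_CUBIC))
E
```

```text
time: 4.7
tcp_pos: [0.5318, -0.1974, 0.1788]
tool_rot: [-2.005, 2.418, -0.003]
wrist_force: [0.4, -0.2, -0.0]
gripper_width: 0.0004
post r 0.03577809709855977 off by deg 1.1660887943708698
[ 0.53180415 -0.19741574  0.17878474]
```

View pics/c4.png

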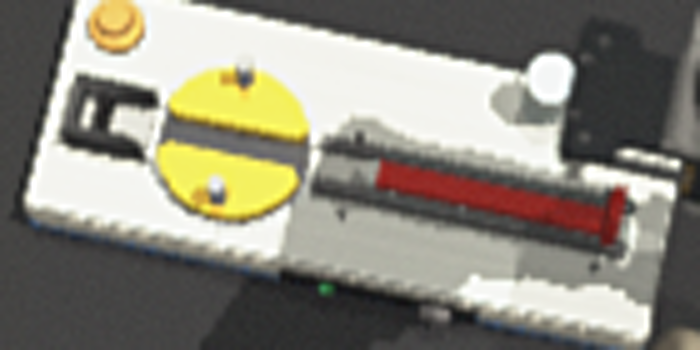

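The disc stayed aligned (about 1°), and the finger is roughly 2 cm behind the tab. I'll descend and start pushing.

```bash
python3 -m handwheel '[[[0.001,0.003,-0.04,0],[0.001,0.003,-0.08,0],[0.001,0.003,-0.087,0],[0.001,0.003,-0.087,0]]]' 1
python3 -m handwheel '[[[0.002,0.012,0,0],[0.004,0.024,0,0],[0.006,0.036,0,0],[0.008,0.046,0,0],[0.010,0.056,0,0],[0.012,0.066,0,0],[0.0135,0.076,0,0],[0.0135,0.076,0,0]]]' 1
python3 - <<'E'
from h import *
im,d,p=shot('top','t5'); shot('wrist','w5'); a=cv2.resize(im[155:225,205:345],None,fx=4,fy=4); b=load('w5')[0]
cv2.imwrite('pics/c5.png',cv2.resize(np.vstack([a,b]),None,fx=.85,fy=.85)[:,:,::-1])
E
```

```text
time: 5.15
tcp_pos: [0.5323, -0.1908, 0.0907]
tool_rot: [2.007, -2.416, -0.003]
wrist_force: [-0.3, -0.6, 0.8]
gripper_width: 0.0004
time: 5.95
tcp_pos: [0.547, -0.1119, 0.0913]
tool_rot: [-2.01, 2.413, 0.002]
wrist_force: [0.7, -0.6, -0.6]
gripper_width: 0.0003
```

View pics/c5.png

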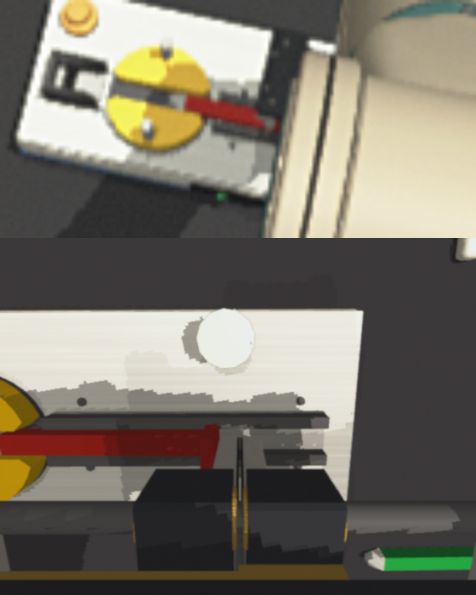

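The nose is in the slot, about at the disc's centre, and the tab is against the finger. Continuing.

```bash
python3 -m handwheel '[[[0.002,0.011,0,0],[0.004,0.022,0,0],[0.006,0.033,0,0],[0.008,0.044,0,0],[0.010,0.055,0,0],[0.0115,0.064,0,0],[0.0125,0.070,0,0],[0.0125,0.070,0,0]]]' 1
python3 -m handwheel '[[[0.0005,0.003,0,0],[0.001,0.006,0,0],[0.001,0.006,0,0],[0.001,0.006,0,0]]]' 1
python3 -m handwheel '[[[0.0005,0.003,0,0],[0.0005,0.003,0,0],[0.0005,0.003,0,0]]]' 1
```

```text
time: 6.85
tcp_pos: [0.5595, -0.043, 0.0915]
tool_rot: [-2.009, 2.414, 0.001]
wrist_force: [0.3, 0.7, 0.4]
gripper_width: 0.0007
time: 7.25
tcp_pos: [0.5603, -0.0385, 0.0915]
tool_rot: [-2.007, 2.416, 0.0]
wrist_force: [0.5, -0.8, 0.1]
gripper_width: 0.0006
time: 7.55
tcp_pos: [0.5608, -0.0354, 0.0915]
tool_rot: [-2.008, 2.416, 0.0]
wrist_force: [0.1, -1.4, -0.1]
gripper_width: 0.0003
```

```bash
for i in 1 2; do :; done
python3 -m handwheel '[[[0.0005,0.003,0,0],[0.0005,0.003,0,0],[0.0005,0.003,0,0]]]' 1
python3 -m handwheel '[[[0.0003,0.002,0,0],[0.0003,0.002,0,0],[0.0003,0.002,0,0]]]' 1
python3 - <<'E'
from h import *
f=[];
im,d,p=shot('wrist','w6'); im,d,p=shot('top','t6')
for i in range(4): f.append(robot.state()['wrist_force']); eyes.camera('top')
print(np.round(f,1),robot.state()['tcp_pos'])
E
```

```text
time: 7.85
tcp_pos: [0.5613, -0.0323, 0.0915]
tool_rot: [-2.008, 2.416, 0.0]
wrist_force: [1.0, 0.4, -0.4]
gripper_width: 0.0004
time: 8.15
tcp_pos: [0.5615, -0.0306, 0.0915]
tool_rot: [-2.008, 2.416, 0.0]
wrist_force: [-0.1, -1.0, -0.4]
gripper_width: 0.0007
[[-0.4 -0.8  0.1]
 [-0.2  0.2  0.7]
 [ 0.2  0.1 -0.3]
 [-0.2 -0.2  0. ]] [ 0.56155153 -0.03057352  0.09149927]
```

```bash
python3 -m handwheel '[[[0.0004,0.002,0,0],[0.0004,0.002,0,0],[0.0004,0.002,0,0]]]' 1
python3 -m handwheel '[[[0.0003,0.002,0,0],[0.0003,0.002,0,0],[0.0003,0.002,0,0]]]' 1
```

```text
time: 8.75
tcp_pos: [0.5619, -0.0287, 0.0915]
tool_rot: [2.008, -2.416, 0.0]
wrist_force: [-0.2, -0.7, 0.2]
gripper_width: 0.0008
time: 9.05
tcp_pos: [0.5621, -0.0274, 0.0915]
tool_rot: [2.007, -2.416, 0.001]
wrist_force: [-1.1, -3.8, 1.2]
gripper_width: 0.0006
```

```bash
python3 -m handwheel '[[[0.0003,0.002,0,0],[0.0003,0.002,0,0],[0.0003,0.002,0,0]]]' 1
python3 -m handwheel '[[[0.0003,0.002,0,0],[0.0003,0.002,0,0],[0.0003,0.002,0,0]]]' 1
```

```text
time: 9.35
tcp_pos: [0.5622, -0.0258, 0.0915]
tool_rot: [2.006, -2.416, 0.001]
wrist_force: [-0.6, -4.7, 0.2]
gripper_width: 0.0005
time: 9.65
tcp_pos: [0.5624, -0.0246, 0.0914]
tool_rot: [2.005, -2.416, 0.002]
wrist_force: [-1.9, -6.5, 0.3]
gripper_width: 0.0007
```

The force rises steadily to about 6.5 N, so the nose is compressing the buffer. I'll back off, rise clear and check.

```bash
python3 -m handwheel '[[[-0.0007,-0.004,0,0],[-0.0018,-0.01,0,0],[-0.004,-0.022,0,0],[-0.006,-0.035,0.02,0],[-0.006,-0.035,0.06,0],[-0.006,-0.035,0.11,0],[-0.006,-0.035,0.16,0],[-0.006,-0.035,0.2,0]]]' 1
python3 -m handwheel '[[[-0.04,0.01,0,0],[-0.06,0.03,0.01,0],[-0.06,0.05,0.01,0],[-0.06,0.05,0.01,0],[-0.06,0.05,0.01,0]]]' 1
python3 - <<'E'
from m import *
im,d,p=shot('wrist','w7'); c,dr=meas('w7')
C=np.array([.579,.0605]); 
cv2.imwrite('pics/w7v.png',cv2.resize(im[:260,:,::-1],(800,371),interpolation=cv2.INTER_CUBIC)); print(robot.state()['wrist_force'],robot.state()['tcp_pos'])
E
```

```text
time: 10.45
tcp_pos: [0.5572, -0.0579, 0.2946]
tool_rot: [-2.006, 2.414, -0.002]
wrist_force: [0.2, -0.3, 0.2]
gripper_width: 0.0006
time: 10.95
tcp_pos: [0.497, -0.0082, 0.3015]
tool_rot: [-2.008, 2.416, -0.001]
wrist_force: [-0.4, -0.3, 1.1]
gripper_width: 0.0005
disc [0.57900506 0.06077845] r 0.0450759083032608 bar dir deg 79.3386 bar lateral rel disc 0.0007608413883508636
bar along (rel disc): front red 0.05985449887678005 rear red -0.07908000213163688
slot deg 79.976006 n 78 dirn [0.18500453 0.98273766]
[0.14158955 0.28763749 1.00115802] [ 0.49697978 -0.00879468  0.30129171]
```

View pics/w7v.png

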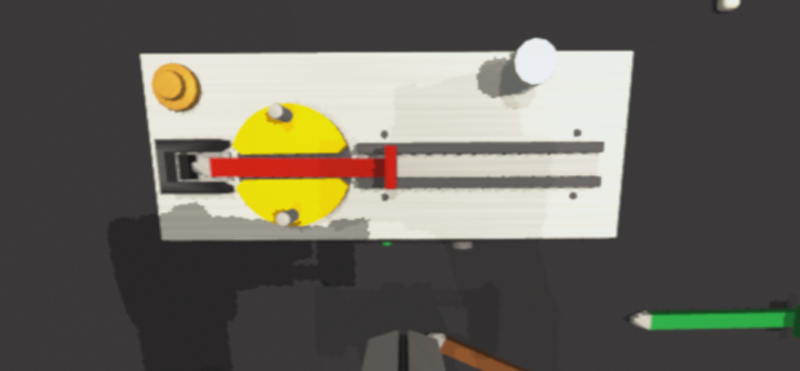

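The bar lies right through the slot with its nose at the buffer (px about 190,166). Its red front moved 147 mm, putting the nose at roughly +75 mm, and the slot and bar agree within 1°. The arm is clear, so I'm handing in.

```bash
python3 - <<'E'
from h import *
im,d,p=load('w7'); print(onplane(p,[(374.5,42)],.11), 'before .614,-.120')
robot.close_job()
E
```

```text
[[ 0.61398315 -0.11916331  0.11      ]] before .614,-.120
the job is handed in; nothing more can be done
```

I lined up the disc's slot with the bar and pushed the bar home against the buffer. The job was handed in at about 11 s of robot time; it gives no verdict.

- **Disc:** I turned it about 54° clockwise by pushing the near post with closed fingertips, and checked it was lined up (about 1° off) before the bar entered the slot.
- **Bar:** I pushed it by its tab until the force rose to about 6.5 N, which I read as the nose pressing into the rubber buffer. Then I backed off and raised the arm clear.
- **Last checks:**
  - The wrist picture shows the bar right through the disc with its nose at the buffer. I estimate the nose at about +75 mm along the unit; it had to be above 67 mm.
  - The bar was about 0.8 mm off the disc's centre line.
  - The slot and bar agreed within about 1°.
  - The vial on the deck was within 1 mm of where it started.
- **Not checked or weaker:**
  - The other bystanders were not re-measured, though I saw no contact with any of them.
  - The final slot angle came from few pixels, because the bar covers most of the slot.
  - The force only rose about 3 mm later than my position estimate predicted. I put that down to calibration and finger-thickness error.

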